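Push the stuck nozzle out of the cookie press

ROBOT

A 6-joint arm with a two-finger parallel gripper is mounted at the origin on the work surface. World frame = base frame: x ahead of the robot, y to its left, z up, the work surface at z = 0. Lengths are in mm, angles in rad, forces in N, time in s.
With the tool pointing down it reaches from about 350 to 975 mm from the base axis. Payload 7.1 kg.
Tool frame: the origin (TCP) lies midway between the tips of the shut fingers; the grasp point (between the pads) lies 19 mm behind it (ctrl.hold_point_z is the distance from the TCP to the grasp point, in mm); x points along the fingers, y is the direction in which the jaws open and shut, and the axes are right-handed (so a half turn about x gives the same grasp; the last joint's range is limited). The gripper opens to 88 mm and grips with 3 to 60 N. Pads are 20 mm wide; open, the fingers measure 115 mm over their backs; the gripper's body (75 mm by 178 mm) begins 61 mm behind the grasp point.
Start: joints at [-1.153, 0.423, 1.63, -0, 1.089, -0.019], TCP at [264.416, -566.294, 222.675] pointing down, gripper open.
Joint ranges: [-3, 3], [-0.9, 2.11], [0.09, 2.58], [-1.31, 4.45], [0.11, 2.69], [-2.54, 2.54]. Speed limits (rad/s): [2.39, 2.39, 3.01, 3.14, 3.14, 3.14].

INTERFACE

Orientations are given as a rotation vector (axis times angle).
In Python, from workcell import ctrl, get_image, calibration gives the robot as it stands.
- The arm moves only by the tool move_arm, never from a script. Its argument "rows" is a list of rows, each a list of 5 numbers: the shift along the world's x, y, z in mm, then the turn about the world's z in rad, then the closure, from -1 (fully open) to 1 (shut). In form: [[tx, ty, tz, roll, jaw], ...]. A call has 1 to 12 rows; each row is the pose to reach, as a shift and turn from the pose measured when the call began; what a row does not reach only later rows make up. A row lasts 1/8 s, in which the tool goes at most 62.5 mm and 10.7 degrees, less where a joint would pass 70% of its speed; a pose out of reach is approached as far as the arm can. A call with a gripper value outside its range is refused whole. The fingers move at their own pace and stop on an object; the grip force is fixed at half the most. Time passes only in rows, so rows that repeat a pose let the fingers close. It gives the time, the measured TCP pose, the force and the opening at its end, in the units of the state.
- ctrl.get_obs(): the state, without advancing time (a new reading comes with each control period).
- get_image(name): name is "scene" or "top" or "wrist"; returns the picture (420x560x3 uint8, blue, green, red); there is no depth.
- calibration(name): a dict with "fx", "fy", "cx", "cy" (pixels), "view" (4x4, takes a point from world to camera coordinates); the wrist camera has in their place "T_tool_cam" (4x4, takes a point from camera to tool coordinates, whose origin is the TCP and whose axes are the tool frame's). Camera axes: x right, y up, looking along -z (the intrinsics and any distortion apply to the point x, -y, -z); pixel columns grow to the right and rows downward; lengths in mm; the calibration is good to about 2 mm. A picture is of the moment at which its call begins: read the wrist's pose just before it. calibration takes no time and is no camera call.
- ctrl.close_job(): hands the job in, once; it reports no verdict.
The state is a dict: "t": time; "qpos": joint angles; "qvel": joint speeds; "joint_torque": joint torques, N m; "ee_pos": TCP position; "orientation": TCP orientation; "ft_force": force on the tool from outside, world axes, zero at the start; "moment": the same for the moment, N m; "width": finger opening in mm.
Only numpy, scipy, OpenCV 4.12 (cv2) and the standard library are available. Lean on these libraries where they do the work, as an engineer would, in place of code of your own. Each camera call takes 0.05 s, during which the arm holds its last target.

TASK

Take the push rod out of its wooden block, put it down through the guide hole in the cap of the cookie-press barrel and press slowly and gently, without forcing anything, until the nozzle drops out into the drip tray below. Then draw the rod out and stand it back in its block, leaving the nozzle in the tray and the jar, mug and cutter where they are.

Things in the scene. Friction and masses are not known exactly. Their poses are not given: they have to be found in the camera images.
- stand: Fixed steel drying stand: drip tray 150 x 150 mm, lip 16 mm high, tray floor 4 mm above the table; two posts (62 mm from the middle on +y and -y, 109 mm tall) and a bridge hold an upright aluminium barrel over the tray's middle: 47 mm outside, bore 34 mm, underside 75 mm above the table, a white cap on top. Origin: on the table under the barrel's axis; z up, y towards a post.
- nozzle: Loose steel nozzle, 60 g, in the bore's lower end, snout down: wide part 32 mm across, 17 mm long; cone 9 mm; snout 22 mm across, 18 mm long, its end showing 13 mm under the barrel. Origin: centre of the wide part's flat top, 30 mm below the cap's top when seated; z away from the snout. It falls once the rod's foot is 50 to 57 mm below the cap's top.
- rod: Loose upright push rod, 150 g: round steel shaft 16 mm across, 72 mm long, flat square-edged foot; wooden collar 36 mm across, 72 to 78 mm above the foot; square wooden handle 24 x 24 mm, 78 to 125 mm above the foot. Origin: centre of the foot; z towards the handle; x, y square to the handle's flats. Fully in, the collar meets the cap, foot 12 mm below the barrel.
- block: Fixed dark wooden block 90 x 90 x 50 mm with one round upright hole, 24 mm across and 42 mm deep (floor 8 mm above the table), in which the rod stands on its foot. Origin: under the block's middle, on the table and on the hole's axis; z up.
- hole_floor (a point): Centre of the floor of the block's hole, 8 mm above the table.
- jar: Glass jar with a steel lid, 76 mm across, 110 mm tall; a bystander. Origin: centre of its underside.
- mug: White mug, 80 mm across, 90 mm tall, with a handle; a bystander. Origin: centre of its underside.
- cutter: Plain steel round biscuit cutter, a ring 60 mm across and 30 mm tall; a bystander. Origin: centre of its underside.
- ball_ring (a point): Point on the barrel's axis, 8 mm above the barrel's underside, level with three spring balls in the wall that keep the nozzle in and rub on what passes. Driving the nozzle out takes about 5 to 20 N at 10 mm/s, and more the faster it is pushed.
- cap_top (a point): Point on the BARREL'S axis, level with the flat top of its round white cap (51 mm across, 10 mm thick), 135 mm above the table. The cap's only hole, 19 mm across, square-edged, right through, lies off-centre: its middle is 5 mm from this point, on a side that is different each time and is not measured; see it or feel for it. The cap is tight and does not turn.
There are look-alikes about, which are no part of the job. Of the things shaped like the block, the wooden one is meant. Of the things that look like the rod, the smaller one is meant.

How it is judged (in metres and radians):
On the way, in this order (a step that is already met when the one before it is completed fails the run):
1. the rod's foot is through the cap's hole, at least 12 mm below the cap's top (z of rod in the frame of cap_top below -0.012 m and horizontal distance between rod and cap_top below 0.009 m and angle between the z axis of rod and the z axis of stand, either way round below 0.12 rad), for 0.1 s.
2. the rod, still through the cap, has driven the nozzle out below the barrel (z of nozzle in the frame of stand below 0.07 m and z of rod in the frame of cap_top below -0.04 m and horizontal distance between rod and cap_top below 0.009 m), for 0.1 s.
At the end, for the whole second after the job is handed in: The nozzle lies at rest in the drip tray (its flat top under 60 mm above the table and within 100 mm of the barrel's axis), and the rod stands at rest in the block's hole, released: foot within 8 mm of the hole's axis and 6 mm of its floor, tilted under 0.2 rad (z of nozzle in the frame of stand below 0.06 m and horizontal distance between nozzle and stand below 0.1 m and contact force between nozzle and stand above 0.1 N and linear speed of each of nozzle, rod below 0.02 m/s and horizontal distance between rod and hole_floor below 0.008 m and z of rod in the frame of hole_floor below 0.006 m and angle between rod's own z axis and vertical below 0.2 rad); the robot touches nothing.
It fails at once if the rod pressed on the nozzle with more than 30 N (contact force between rod and nozzle above 30 N).
It fails at once if the rod was forced against the cap or barrel with more than 40 N (contact force between rod and stand above 40 N).
It fails at once if the rod was forced against its block with more than 40 N (contact force between rod and block above 40 N).
It fails at once if the jar, the mug or the cutter was shifted by more than 30 mm (distance of any of jar, mug, cutter from where it was at the start of the episode above 0.03 m).
It also fails if it takes over 72 s, if anything falls off the work surface, if the arm or the gripper's body presses on something with over 40 N, if the wrist force passes 120 N, or if a joint passes its speed limit or range.

## Working session

There is one attempt and no reset: what is moved stays moved. The work goes in short steps, Python scripts to look and compute and a tool call to move; the robot and the scene stay as the last step left them, time stands still between calls to the robot, and variables do not carry over. Pictures are saved under pics/ and viewed, and the job is handed in when it is done.

Besides the shell and the picture viewer there is one more tool, called after ">>>" in YAML: its name, and indented under it one key for each argument. move_arm: Moves the arm, as the interface text tells. Its arguments: {"type":"object","properties":{"rows":{"type":"array"}},"required":["rows"]}

```bash
ls; mkdir -p pics
python3 - <<'E'
from workcell import ctrl,get_image,calibration
import cv2
print(ctrl.get_obs())
for n in ("scene","top","wrist"):
    cv2.imwrite(f"pics/a_{n}.png",get_image(n)); print(n,calibration(n))
E
```

```text
pics
{'t': 0.0, 'qpos': array([-1.15304543e+00,  4.23828462e-01,  1.63069871e+00,  2.91568329e-06,
        1.08860455e+00, -1.90136344e-02]), 'qvel': array([-3.40337040e-04, -8.29936724e-04,  1.08433973e-03, -1.28197603e-03,
       -5.11956399e-05,  6.56615259e-04]), 'joint_torque': array([-8.88675240e-04, -5.44623220e+01, -2.73667288e+01,  6.44154358e-02,
        2.28498486e-02, -1.37088359e-04]), 'ee_pos': array([ 264.16820563, -565.80390604,  221.90601068]), 'orientation': array([ 1.97999043,  0.44099947, -1.9806036 ]), 'ft_force': array([ 0.85745117, -0.18913818,  0.29198628]), 'moment': array([-0.02677988, -0.04503281, -0.03359101]), 'width': 88.16063430003936}
scene {'fx': 397.45759628292785, 'fy': 397.45759628292785, 'cx': 278.0460248996601, 'cy': 203.52883596878416, 'view': array([[-5.51153621e-01,  8.34389789e-01,  4.83384180e-03,
         3.49424714e+02],
       [-6.37798432e-01, -4.25016927e-01,  6.42319058e-01,
         3.25482932e+02],
       [ 5.37998928e-01,  3.50933458e-01,  7.66422117e-01,
        -1.44830161e+03],
       [ 0.00000000e+00,  0.00000000e+00,  0.0000000
[... 258 characters left out ...]
01,  1.88352417e-02,  1.43481129e-01,
        -6.42394028e+02],
       [-1.43379769e-01, -6.63282308e-03,  9.89645516e-01,
        -1.21212099e+03],
       [ 0.00000000e+00,  0.00000000e+00,  0.00000000e+00,
         1.00000000e+00]])}
wrist {'fx': 314.4357396827851, 'fy': 314.4357396827851, 'cx': 278.07061941692604, 'cy': 211.72219235240476, 'T_tool_cam': array([[ 7.65101653e-06,  3.01597006e-01, -9.53435497e-01,
        -1.62050164e+02],
       [ 9.99999705e-01,  7.29867591e-04,  2.38901210e-04,
        -1.21725910e-01],
       [ 7.67933558e-04, -9.53435217e-01, -3.01596911e-01,
        -8.32408213e+01],
       [ 0.00000000e+00,  0.00000000e+00,  0.00000000e+00,
         1.00000000e+00]])}
```

View pics/a_scene.png

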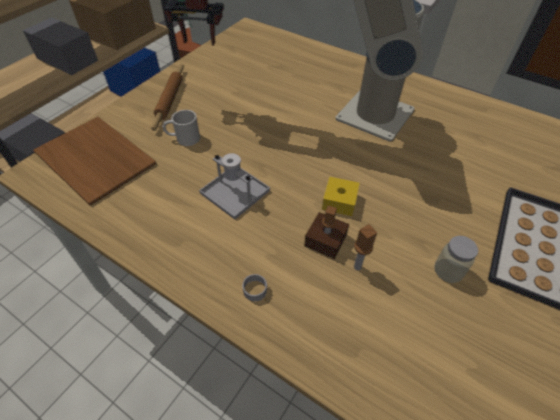

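View pics/a_top.png

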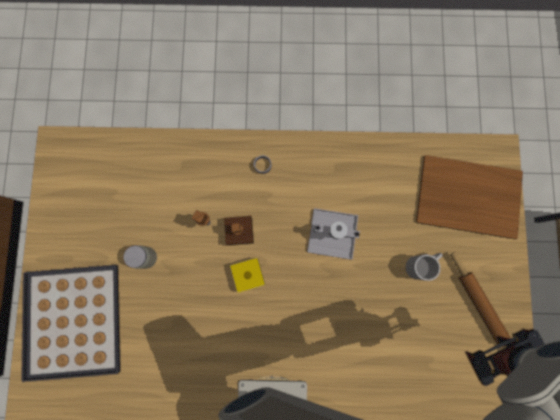

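View pics/a_wrist.png

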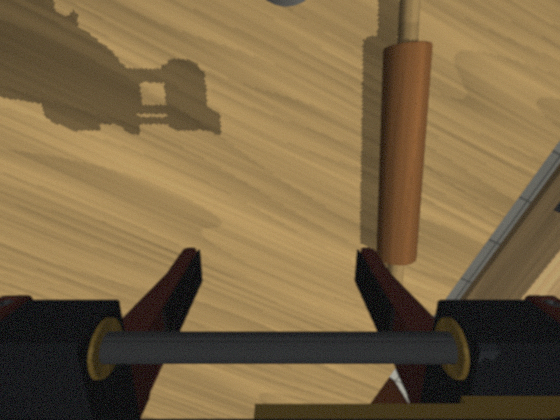

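```bash
cat > h.py <<'E'
import numpy as np, cv2
from workcell import ctrl,get_image,calibration
from scipy.spatial.transform import Rotation as R
def cam(name,obs=None):
    c=calibration(name)
    if 'view' in c: V=np.array(c['view'])
    else:
        o=obs or ctrl.get_obs(); T=np.eye(4); T[:3,:3]=R.from_rotvec(o['orientation']).as_matrix(); T[:3,3]=o['ee_pos']
        V=np.linalg.inv(T@np.array(c['T_tool_cam']))
    return c,V
def proj(cv,P):
    c,V=cv; p=V[:3,:3]@np.asarray(P,float)+V[:3,3]
    return np.array([c['fx']*p[0]/-p[2]+c['cx'], c['fy']*-p[1]/-p[2]+c['cy']])
def ray(cv,uv):
    c,V=cv; d=np.array([(uv[0]-c['cx'])/c['fx'],-(uv[1]-c['cy'])/c['fy'],-1.])
    Rm=V[:3,:3]; return -Rm.T@V[:3,3], Rm.T@d/np.linalg.norm(d)
def onz(cv,uv,z):
    o,d=ray(cv,uv); return o+d*(z-o[2])/d[2]
def tri(*prs):
    A=np.zeros((3,3));b=np.zeros(3)
    rs=[ray(cv,uv) for cv,uv in prs]
    for o,d in rs:
        M=np.eye(3)-np.outer(d,d);A+=M;b+=M@o
    X=np.linalg.solve(A,b)
    return X,[np.linalg.norm((np.eye(3)-np.outer(d,d))@(X-o)) for o,d in rs]
def crop(name,src,x0,y0,x1,y1,k):
    im=cv2.imread(src)[y0:y1,x0:x1]; cv2.imwrite(name,cv2.resize(im,None,fx=k,fy=k,interpolation=cv2.INTER_CUBIC))
E
python3 - <<'E'
from h import *
crop('pics/c1.png','pics/a_scene.png',190,130,390,280,4)
crop('pics/c2.png','pics/a_top.png',180,190,380,300,4)
E
```

```text
(no output)
```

View pics/c1.png

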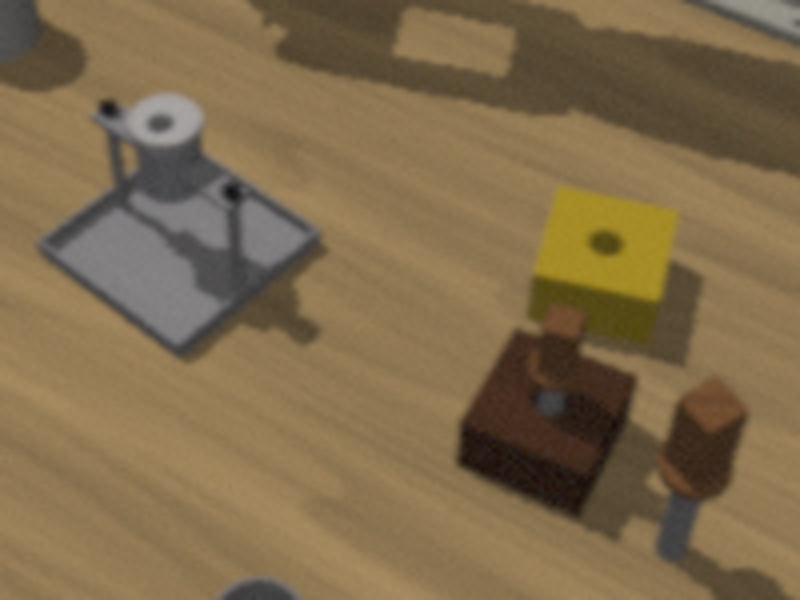

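View pics/c2.png

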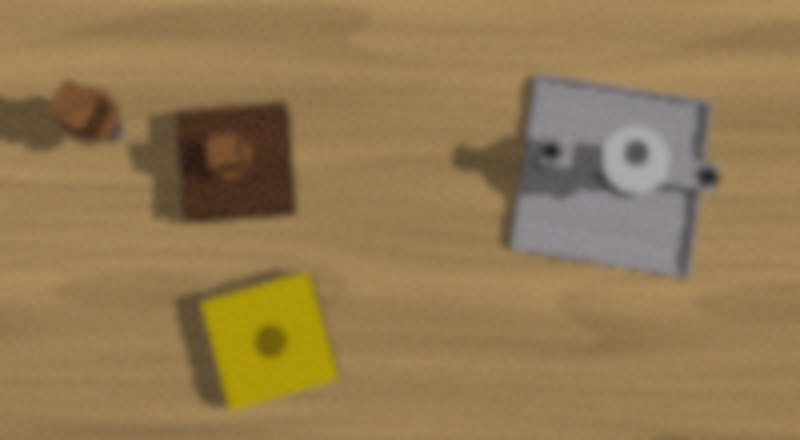

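Run:
```python
from h import *
S=cam('scene');T=cam('top')
s=lambda x,y:(190+(x+.5)/4-.5,130+(y+.5)/4-.5)
t=lambda x,y:(180+(x+.5)/4-.5,190+(y+.5)/4-.5)
for n,a,b in [('capcentre',s(166,120),t(636,160)),('caphole',s(161,123),t(637,153)),('handletop',s(566,318),t(230,153)),('decoytop',s(714,402),t(80,105)),('yellowhole',s(605,243),t(270,341))]:
    print(n,*[np.round(v,1) for v in tri((S,a),(T,b))])
# block top corners
for p in [(518,332),(636,378),(582,470),(463,425)]: print('blk',onz(S,s(*p),50).round(1))
for p in [(178,110),(286,102),(294,212),(184,220)]: print('blkT',onz(T,t(*p),50).round(1), onz(T,t(*p),0).round(1))
for p in [(537,75),(709,100),(687,275),(511,247)]: print('trayT',onz(T,t(*p),16).round(1))
for p in [(40,243),(180,350),(318,234)]: print('trayS',onz(S,s(*p),16).round(1))
```

```text
capcentre [ 583.2 -189.7  135.6] [0.1 0.1]
caphole [ 588.3 -190.1  136.6] [0.3 0.3]
handletop [582.3 121.5 130.4] [2.1 2.1]
decoytop [613.4 231.5 160.5] [1.8 1.8]
yellowhole [441.   89.9  49.4] [1.1 1.1]
blk [548.   77.7  50. ]
blk [538.5 162.9  50. ]
blk [623.6 167.7  50. ]
blk [635.6  86.3  50. ]
blkT [626.2 172.1  50. ] [632.8 179.2   0. ]
blkT [634.6  83.6  50. ] [641.5  87.2   0. ]
blkT [544.4  74.5  50. ] [547.7  77.7   0. ]
blkT [536.2 163.7  50. ] [539.2 170.5   0. ]
trayT [ 666.4 -125.5   16. ]
trayT [ 647.8 -270.5   16. ]
trayT [ 500.8 -250.7   16. ]
trayT [ 521.1 -104.6   16. ]
trayS [ 646.2 -271.9   16. ]
trayS [ 668.9 -123.6   16. ]
trayS [ 523.9 -104.8   16. ]
```

Run:
```python
from h import *
o=ctrl.get_obs()
print(R.from_rotvec(o['orientation']).as_matrix().round(3), o['qpos'].round(3))
M=R.from_rotvec(o['orientation']).as_matrix()
# where does wrist cam center ray hit at various z, relative TCP
C=cam('wrist',o)
for uv in [(278,212),(278,100),(278,250)]: 
    for z in (0,): print(uv,(onz(C,uv,z)-o['ee_pos']).round(0))
```

```text
[[-0.     0.423 -0.906]
 [ 0.001 -0.906 -0.423]
 [-1.    -0.001 -0.   ]] [-1.153  0.424  1.63   0.     1.089 -0.019]
(278, 212) [ -35.  -16. -222.]
(278, 100) [  87.   41. -222.]
(278, 250) [ -83.  -38. -222.]
```

>>> move_arm:
  rows:
    - [160,188,30,0.55,-1]
    - [319,376,30,1.13,-1]
    - [319,376,18,1.13,-1]
    - [319,376,18,1.13,-1]
    - [319,376,18,1.13,-1]
    - [319,376,18,1.13,-1]
    - [319,376,18,1.13,-1]
    - [319,376,18,1.13,-1]
    - [319,376,18,1.13,-1]
    - [319,376,18,1.13,-1]
    - [319,376,18,1.13,-1]

```text
t: 1.52
ee_pos: [582.3, -191.1, 239.9]
orientation: [1.212, 1.208, -1.215]
ft_force: [-1.2, -1.0, 0.0]
width: 87.7
```

```bash
cat > w.py <<'E'
import sys,json
from h import *
o=ctrl.get_obs(); im=get_image('wrist'); n=sys.argv[1]
cv2.imwrite(f'pics/{n}.png',im); np.save(f'pics/{n}.npy',np.r_[o['ee_pos'],o['orientation']])
print(o['t'],o['ee_pos'].round(1),o['orientation'].round(3),o['ft_force'].round(1),round(o['width'],1),o['qpos'].round(2))
E
python3 w.py w1
```

```text
1.525 [ 582.3 -191.1  239.9] [ 1.212  1.208 -1.215] [-1.2 -1.   0. ] 87.7 [-0.34  0.39  1.64 -0.    1.11 -0.33]
```

View pics/w1.png

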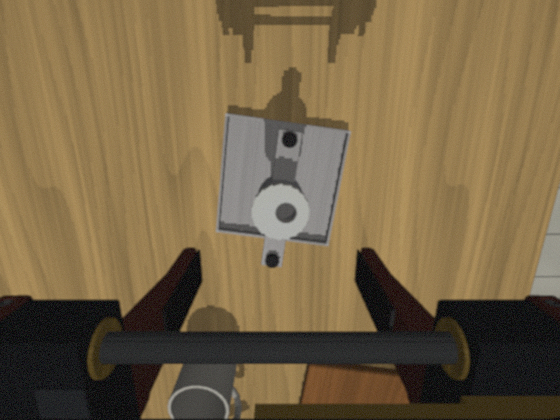

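```bash
cat > capm.py <<'E'
import sys
from h import *
def capmeas(n,z=135,thr=None,show=True):
    im=cv2.imread(f'pics/{n}.png'); p=np.load(f'pics/{n}.npy'); C=cam('wrist',dict(ee_pos=p[:3],orientation=p[3:]))
    uv0=proj(C,[583,-190,z]).round().astype(int)
    hsv=cv2.cvtColor(im,cv2.COLOR_BGR2HSV); g=cv2.cvtColor(im,cv2.COLOR_BGR2GRAY)
    k=8; x0,y0=uv0-45; cr=cv2.resize(g[y0:y0+90,x0:x0+90],None,fx=k,fy=k,interpolation=cv2.INTER_CUBIC)
    m=((cr>(thr or 175)))*np.uint8(255)
    cs,h=cv2.findContours(m,cv2.RETR_CCOMP,cv2.CHAIN_APPROX_NONE)
    res=[]
    for c,hh in zip(cs,h[0]):
        if cv2.contourArea(c)<4000: continue
        e=cv2.fitEllipse(c); uv=(np.array(e[0])+.5)/k-.5+[x0,y0]
        res.append((hh[3]>=0,uv,np.array(e[1])/k))
        print('hole' if hh[3]>=0 else 'outer',uv.round(2),'axes px',(np.array(e[1])/k).round(1),onz(C,uv,z).round(2))
        cv2.ellipse(cr,e,0,1)
    cv2.imwrite(f'pics/{n}_cap.png',cr); return res,C
if __name__=='__main__': capmeas(sys.argv[1],thr=float(sys.argv[2]) if len(sys.argv)>2 else None)
E
for t in 140 160 180; do python3 capm.py w1 $t; done
```

```text
outer [306.38 177.23] axes px [11.4 31.3] [ 606.46 -161.16  135.  ]
outer [284.96 204.02] axes px [73.7 96.2] [ 588.03 -185.04  135.  ]
hole [285.62 212.5 ] axes px [20.7 21.8] [ 588.62 -192.91  135.  ]
outer [236.66 187.64] axes px [ 6.4 66.9] [ 546.03 -169.97  135.  ]
outer [279.95 211.96] axes px [53.5 56.7] [ 583.57 -192.38  135.  ]
hole [285.63 212.46] axes px [21.9 23.1] [ 588.63 -192.88  135.  ]
```

View pics/w1_cap.png

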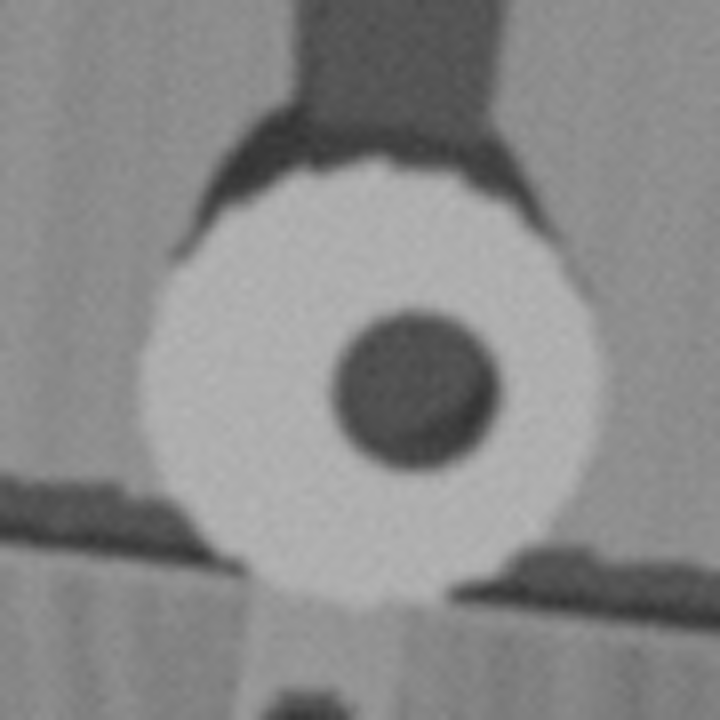

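>>> move_arm:
  rows:
    - [0,156,0,0,-1]
    - [0,313,0,0,-1]
    - [0,313,0,0,-1]
    - [0,313,0,0,-1]
    - [0,313,0,0,-1]
    - [0,313,0,0,-1]
    - [0,313,0,0,-1]
    - [0,313,0,0,-1]

```text
t: 2.58
ee_pos: [582.4, 120.0, 240.0]
orientation: [1.214, 1.206, -1.217]
ft_force: [0.9, -0.5, 0.3]
width: 88.0
```

```bash
python3 w.py w2
```

```text
2.575 [582.4 120.  240. ] [ 1.214  1.206 -1.217] [ 0.9 -0.5  0.3] 88.0 [0.18 0.36 1.68 0.   1.1  0.19]
```

View pics/w2.png

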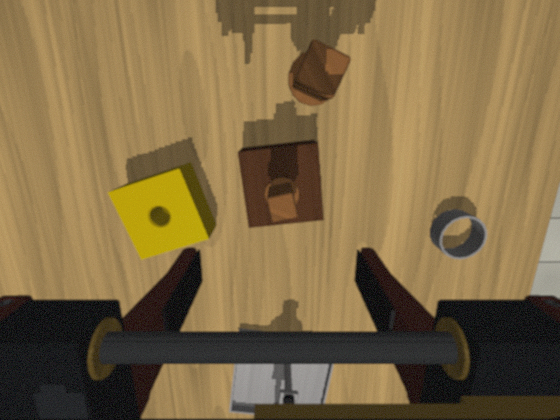

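Run:
```python
from h import *
crop('pics/c3.png','pics/w2.png',225,130,335,235,7)
```

```text
(no output)
```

View pics/c3.png

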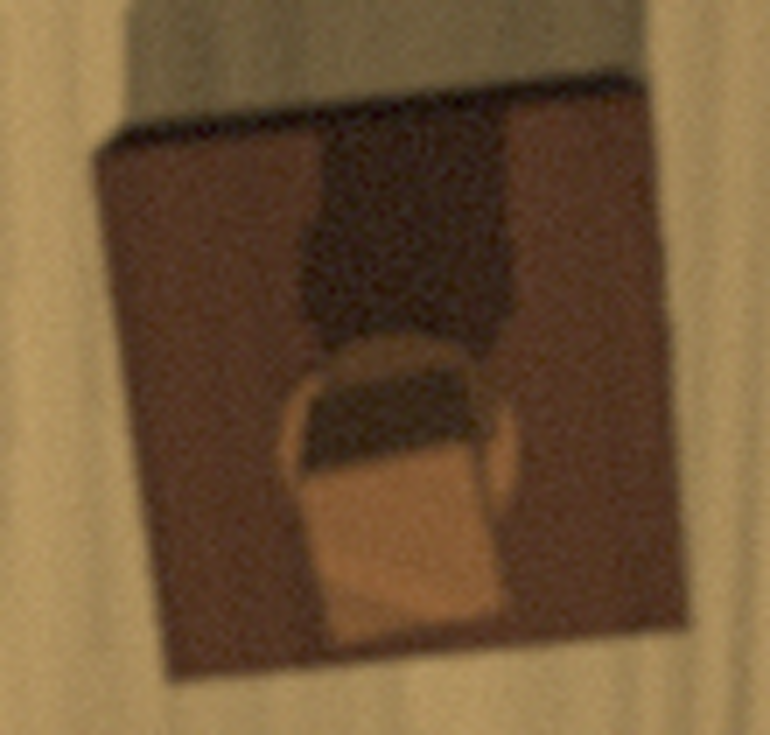

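Run:
```python
from h import *
p=np.load('pics/w2.npy');C=cam('wrist',dict(ee_pos=p[:3],orientation=p[3:]));S=cam('scene');T=cam('top')
w=lambda x,y:(225+(x+.5)/7-.5,130+(y+.5)/7-.5)
H=w(402,538); s=(331.1,209.1)
print('handle z133',onz(C,H,133).round(1)); 
print([onz(C,w(*q),133).round(1) for q in [(300,468),(470,435),(502,607),(335,642)]])
print('tri scene',tri((C,H),(S,s)),'tri top',tri((C,H),(T,(237.4,228.))))
print('collar86',onz(C,w(398,450),86).round(1),[onz(C,w(*q),86).round(1) for q in [(278,450),(520,450)]])
b=[onz(C,w(*q),50) for q in [(97,152),(645,85),(690,628),(168,682)]]
print('blk',np.round(b,1),np.mean(b,0).round(1))
# predicted tilts
```

```text
handle z133 [585.6 123.1 133. ]
[array([572.8, 132.5, 133. ]), array([594.2, 136.6, 133. ]), array([598.4, 113.8, 133. ]), array([576.8, 109.2, 133. ])]
tri scene (array([585.56795161, 124.46001552, 135.95057332]), [np.float64(0.41863807961953464), np.float64(0.4186380796195203)]) tri top (array([584.80016421, 119.58449955, 120.27521375]), [np.float64(0.9291939760543193), np.float64(0.9291939760543417)])
collar86 [585.5 122.7  86. ] [array([567.7, 122.9,  86. ]), array([603.5, 122.6,  86. ])]
blk [[538.4 162.5  50. ]
 [624.8 172.1  50. ]
 [634.9  82.1  50. ]
 [546.3  73.1  50. ]] [586.1 122.5  50. ]
```

>>> move_arm:
  rows:
    - [3,3,0,0.19,-1]
    - [3,3,0,0.19,-1]
    - [3,3,-60,0.19,-1]
    - [3,3,-110,0.19,-1]
    - [3,3,-146,0.19,-1]
    - [3,3,-146,0.19,-1]
    - [3,3,-146,0.19,-1]

```text
t: 3.5
ee_pos: [586.4, 122.8, 95.3]
orientation: [1.076, 1.289, -1.076]
ft_force: [0.2, 0.0, 0.6]
width: 88.0
```

```bash
python3 w.py w3
```

```text
3.5 [586.4 122.8  95.3] [ 1.076  1.289 -1.076] [0.2 0.  0.6] 88.0 [ 0.19  0.55  1.76 -0.    0.82  0.01]
```

View pics/w3.png

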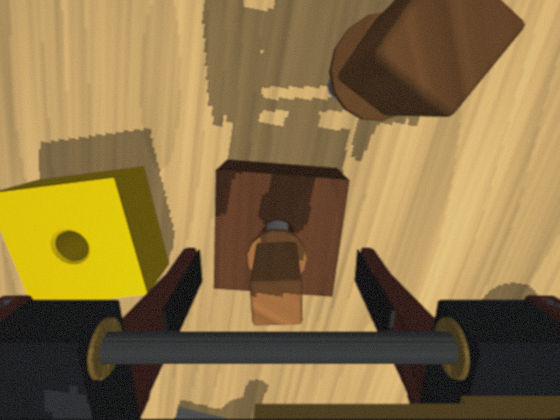

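>>> move_arm:
  rows:
    - [0,0,0,0,0]
    - [0,0,0,0,0.4]
    - [0,0,0,0,1]
    - [0,0,0,0,1]
    - [0,0,0,0,1]
    - [0,0,0,0,1]

```text
t: 4.3
ee_pos: [586.7, 123.0, 95.7]
orientation: [1.076, 1.288, -1.075]
ft_force: [-0.1, 0.3, -0.2]
width: 31.3
```

```bash
python3 w.py w4
```

```text
4.3 [586.7 123.   95.7] [ 1.076  1.288 -1.075] [-0.1  0.3 -0.2] 31.3 [ 0.19  0.55  1.76 -0.    0.82  0.01]
```

>>> move_arm:
  rows:
    - [0,0,0,0,1]
    - [0,0,0,0,1]
    - [0,0,0,0,1]

```text
t: 4.72
ee_pos: [586.7, 123.0, 95.8]
orientation: [1.076, 1.288, -1.075]
ft_force: [-0.6, 1.2, -0.2]
width: 23.6
```

```bash
python3 w.py w4
```

```text
4.725 [586.7 123.   95.8] [ 1.076  1.288 -1.075] [-0.6  1.2 -0.2] 23.6 [ 0.19  0.55  1.76 -0.    0.82  0.01]
```

View pics/w4.png

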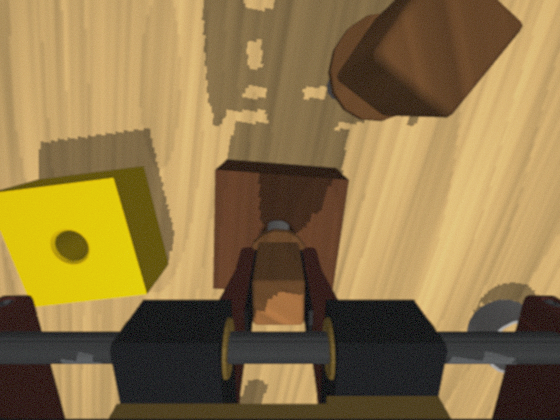

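>>> move_arm:
  rows:
    - [0,0,12,0,1]
    - [0,0,30,0,1]
    - [0,0,50,0,1]
    - [0,0,75,0,1]
    - [0,0,105,0,1]
    - [0,0,135,0,1]
    - [0,0,150,0,1]
    - [0,0,150,0,1]

```text
t: 5.78
ee_pos: [587.3, 123.1, 247.3]
orientation: [1.078, 1.286, -1.073]
ft_force: [0.2, -0.4, -0.9]
width: 24.0
```

```bash
python3 w.py w5
```

```text
5.775 [587.3 123.1 247.3] [ 1.078  1.286 -1.073] [ 0.2 -0.4 -0.9] 24.0 [ 0.19  0.36  1.67 -0.    1.11  0.01]
```

View pics/w5.png

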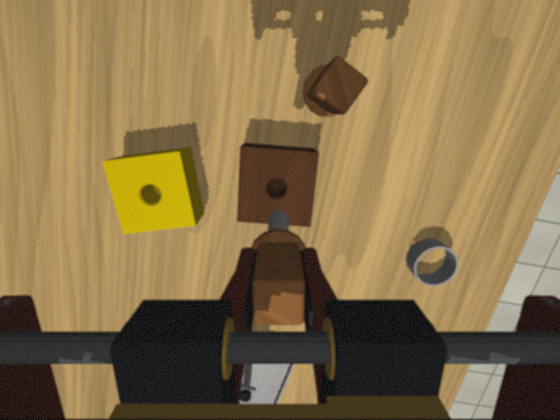

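```bash
cat > foot.py <<'E'
import sys
from h import *
n=sys.argv[1]; dz=float(sys.argv[2]) if len(sys.argv)>2 else -87.8
p=np.load(f'pics/{n}.npy');C=cam('wrist',dict(ee_pos=p[:3],orientation=p[3:]))
M=R.from_rotvec(p[3:]).as_matrix()
im=cv2.imread(f'pics/{n}.png')
f=p[:3]+M@[-dz,0,0]
th=np.linspace(0,2*np.pi,60)
ring=np.array([proj(C,f+M@[0,8*np.cos(t),8*np.sin(t)]) for t in th])
print('foot nominal',f.round(1),'px',proj(C,f).round(1),'ring v',ring[:,1].min().round(1),'u',ring[:,0].min().round(1),ring[:,0].max().round(1))
x0,y0=[int(a) for a in proj(C,f)-[50,45]]; k=8
cr=cv2.resize(im[y0:y0+75,x0:x0+100],None,fx=k,fy=k,interpolation=cv2.INTER_CUBIC)
pts=((ring-[x0,y0]+.5)*k-.5).astype(np.int32)
cv2.polylines(cr,[pts.reshape(-1,1,2)],True,(0,255,0),1)
cv2.imwrite(f'pics/{n}_foot.png',cr); print('crop origin',x0,y0)
E
python3 foot.py w5
python3 - <<'E'
from h import *
p=np.load('pics/w5.npy');C=cam('wrist',dict(ee_pos=p[:3],orientation=p[3:]))
im=cv2.imread('pics/w5.png');g=cv2.cvtColor(im,cv2.COLOR_BGR2GRAY)
k=8;cr=cv2.resize(g[175:202,262:292],None,fx=k,fy=k,interpolation=cv2.INTER_CUBIC)
for t in (28,32,36,40):
    cs,_=cv2.findContours((cr<t)*np.uint8(255),cv2.RETR_EXTERNAL,cv2.CHAIN_APPROX_NONE)
    c=max(cs,key=cv2.contourArea); 
    if len(c)<5: continue
    e=cv2.fitEllipse(c);uv=(np.array(e[0])+.5)/k-.5+[262,175]
    print(t,uv,np.array(e[1])/k,onz(C,uv,50).round(1))
E
```

```text
foot nominal [587.6 123.1 159.5] px [278.2 216.7] ring v 207.6 u 268.7 287.8
crop origin 228 171
28 [282.69548225 189.4858036 ] [3.54192305 6.60328817] [593.7 121.3  50. ]
32 [275.8366375  190.31637955] [12.16812229 16.72648048] [586.  118.8  50. ]
36 [276.03830814 189.96703529] [14.39503193 18.38864708] [586.1 119.3  50. ]
40 [276.21661377 188.93989468] [16.80869293 18.8609314 ] [586.1 120.6  50. ]
```

View pics/w5_foot.png

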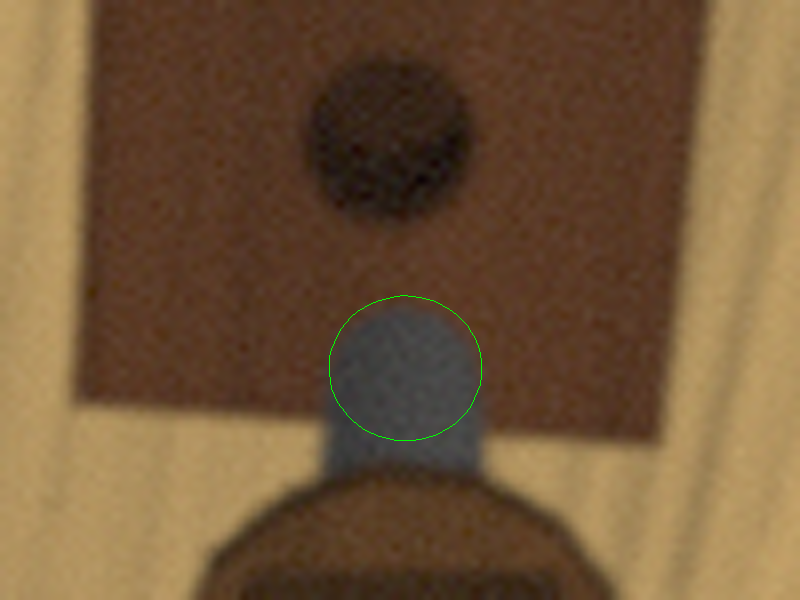

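>>> move_arm:
  rows:
    - [0,-50,0,0,1]
    - [1,-110,0,0,1]
    - [1,-170,0,0,1]
    - [1,-230,0,0,1]
    - [1,-290,0,0,1]
    - [1,-330,0,0,1]
    - [1,-345,-5,0,1]
    - [1,-345,-10,0,1]
    - [1,-345,-10,0,1]
    - [1,-345,-10,0,1]

```text
t: 7.08
ee_pos: [587.7, -220.6, 235.8]
orientation: [1.075, 1.289, -1.073]
ft_force: [0.3, -0.4, -0.5]
width: 24.2
```

```bash
python3 w.py w6; python3 foot.py w6; for t in 130 150 170; do python3 capm.py w6 $t; done
```

```text
7.075 [ 587.7 -220.6  235.8] [ 1.075  1.289 -1.073] [ 0.3 -0.4 -0.5] 24.2 [-0.38  0.41  1.61  0.    1.11 -0.56]
foot nominal [ 587.8 -220.6  148. ] px [278.2 216.7] ring v 207.6 u 268.7 287.8
crop origin 228 171
outer [308.07 182.67] axes px [ 32.5 103.2] [ 608.13 -190.2   135.  ]
outer [253.53 174.67] axes px [47.9 96.8] [ 561.35 -191.74  135.  ]
outer [260.47 185.73] axes px [34.6 68.1] [ 568.68 -200.11  135.  ]
outer [306.06 182.77] axes px [17.4 66.3] [ 606.46 -190.59  135.  ]
outer [309.89 146.64] axes px [12.8 32.5] [ 603.31 -160.36  135.  ]
outer [261.6  142.41] axes px [ 8.9 26.1] [ 563.66 -164.14  135.  ]
outer [237.34 142.86] axes px [ 7.3 35.2] [ 544.15 -168.08  135.  ]
outer [300.54 188.96] axes px [12.4 38.5] [ 602.92 -196.74  135.  ]
outer [263.91 179.51] axes px [27.4 55.4] [ 570.67 -194.27  135.  ]
```

View pics/w6_foot.png

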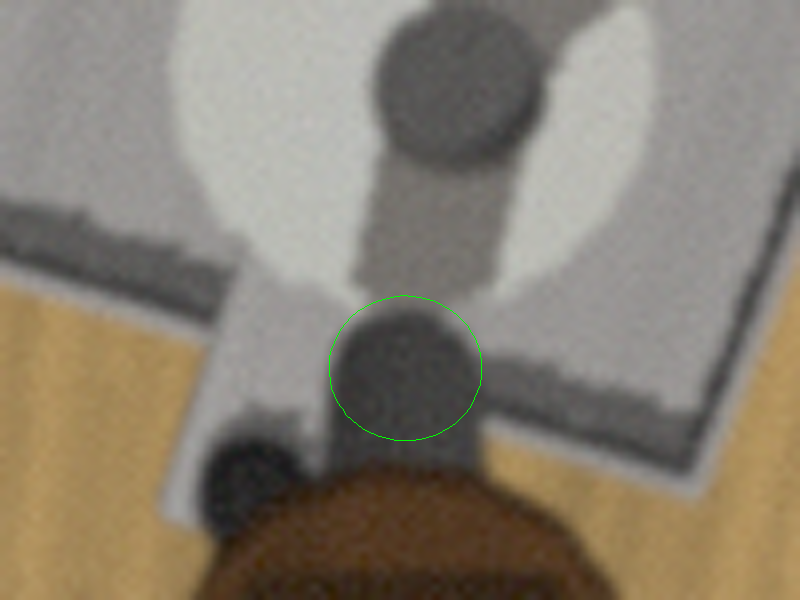

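View pics/w6_cap.png

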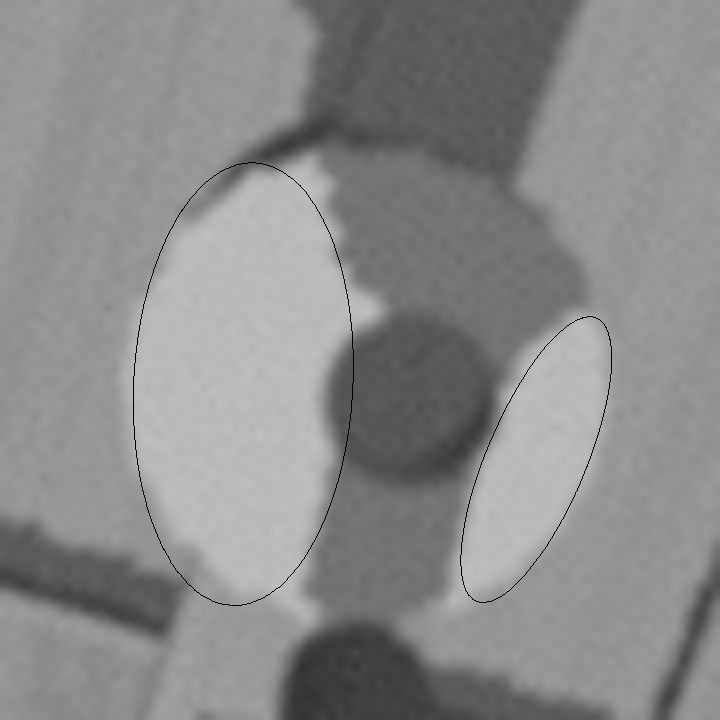

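```bash
cat > holem.py <<'E'
import sys
from h import *
n=sys.argv[1]; guess=[float(a) for a in sys.argv[2:4]]; ts=[int(a) for a in sys.argv[4:]]
p=np.load(f'pics/{n}.npy');C=cam('wrist',dict(ee_pos=p[:3],orientation=p[3:]))
g=cv2.cvtColor(cv2.imread(f'pics/{n}.png'),cv2.COLOR_BGR2GRAY)
u=proj(C,[*guess,135]).round().astype(int);k=8;x0,y0=u-18
cr=cv2.resize(g[y0:y0+36,x0:x0+36],None,fx=k,fy=k,interpolation=cv2.INTER_CUBIC);out=cr.copy()
for t in ts:
    m=cv2.morphologyEx((cr<t)*np.uint8(255),cv2.MORPH_OPEN,np.ones((25,25)))
    cs,_=cv2.findContours(m,cv2.RETR_EXTERNAL,cv2.CHAIN_APPROX_NONE)
    c=min(cs,key=lambda c:np.linalg.norm(c.mean((0,1))-144)); e=cv2.fitEllipse(c);uv=(np.array(e[0])+.5)/k-.5+[x0,y0]
    print(t,uv.round(2),(np.array(e[1])/k).round(1),onz(C,uv,135).round(2)); cv2.ellipse(out,e,255,1)
cv2.imwrite(f'pics/{n}_hole.png',out)
E
python3 holem.py w6 588.6 -192.9 95 100 105
```

```text
95 [285.21 182.  ] [19.7 21. ] [ 588.87 -193.13  135.  ]
100 [285.21 181.92] [20.  21.9] [ 588.85 -193.06  135.  ]
105 [285.22 181.9 ] [20.3 22.8] [ 588.86 -193.05  135.  ]
```

View pics/w6_hole.png

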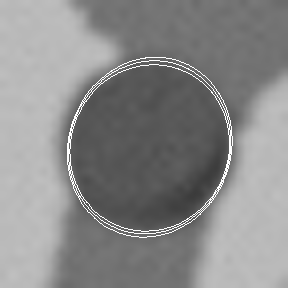

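>>> move_arm:
  rows:
    - [1,15,0,0,1]
    - [1,28.7,0,0,1]
    - [1,28.7,0,0,1]
    - [1,28.7,-2,0,1]
    - [1,28.7,-2,0,1]

```text
t: 7.75
ee_pos: [588.7, -192.3, 233.8]
orientation: [1.075, 1.289, -1.074]
ft_force: [-1.2, -0.4, -1.8]
width: 23.7
```

```bash
python3 w.py w7; python3 foot.py w7;python3 w.py w7b
```

```text
7.75 [ 588.7 -192.3  233.8] [ 1.075  1.289 -1.074] [-1.2 -0.4 -1.8] 23.7 [-0.34  0.4   1.63  0.    1.1  -0.52]
foot nominal [ 588.8 -192.3  146. ] px [278.2 216.7] ring v 207.6 u 268.7 287.8
crop origin 228 171
7.8 [ 588.8 -192.4  233.9] [ 1.075  1.289 -1.074] [-0.1  0.2 -1.1] 24.1 [-0.34  0.4   1.63  0.    1.1  -0.52]
```

View pics/w7_foot.png

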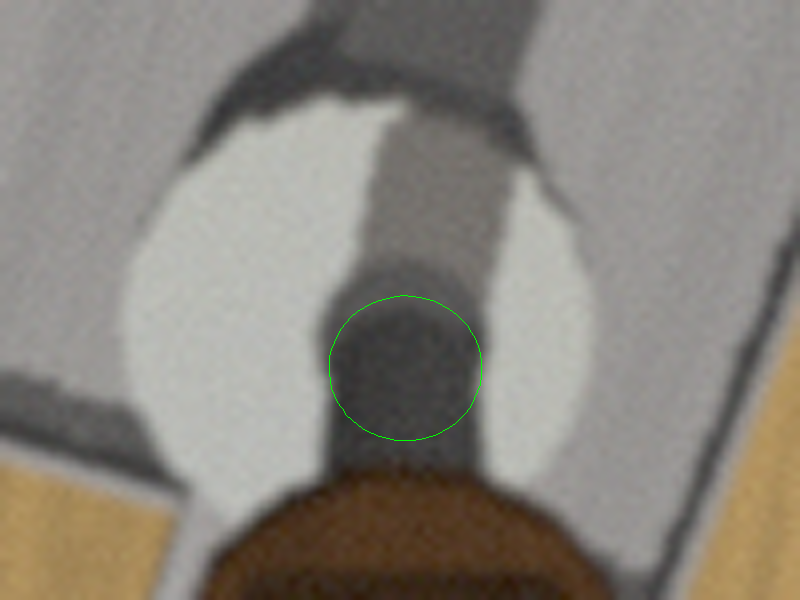

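Run:
```python
from h import *
p=np.load('pics/w7.npy');C=cam('wrist',dict(ee_pos=p[:3],orientation=p[3:]))
f=np.array([588.8,-192.3,146.])
th=np.linspace(0,2*np.pi,90)
def ring(c,r): return np.array([proj(C,c+[r*np.cos(t),r*np.sin(t),0]) for t in th])
for c,r in ((f,8),(np.array([f[0],f[1],135]),9.5)):
    q=(ring(c,r)-[228,171]+.5)*8-.5; print(q.min(0),q.max(0))
im=cv2.imread('pics/w7.png');g=cv2.cvtColor(im,cv2.COLOR_BGR2GRAY)
print(g[198:216,277:281].mean(1).round(0))
im=cv2.imread('pics/w6.png');g=cv2.cvtColor(im,cv2.COLOR_BGR2GRAY)
print(g[198:216,277:281].mean(1).round(0))
```

```text
[328.57564954 295.77696448] [481.37846263 440.74758907]
[317.5887657 252.9651527] [492.09680882 419.19759943]
[114. 115. 114. 114. 110.  98.  89.  87.  86.  85.  84.  75.  66.  63.
  62.  60.  63.  61.]
[114. 116. 114. 116. 116. 114. 113. 113. 114. 116. 112.  97.  74.  64.
  60.  66.  62.  64.]
```

>>> move_arm:
  rows:
    - [0,0.6,-3,0,1]
    - [0,0.6,-7,0,1]
    - [0,0.6,-8,0,1]
    - [0,0.6,-8,0,1]

```text
t: 8.35
ee_pos: [588.7, -191.8, 225.7]
orientation: [1.075, 1.289, -1.074]
ft_force: [-0.1, -0.0, -0.7]
width: 24.2
```

```bash
python3 w.py w8; python3 foot.py w8
```

```text
8.35 [ 588.7 -191.8  225.7] [ 1.075  1.289 -1.074] [-0.1 -0.  -0.7] 24.2 [-0.33  0.41  1.64  0.    1.09 -0.52]
foot nominal [ 588.8 -191.8  137.9] px [278.2 216.7] ring v 207.6 u 268.7 287.8
crop origin 228 171
```

View pics/w8_foot.png

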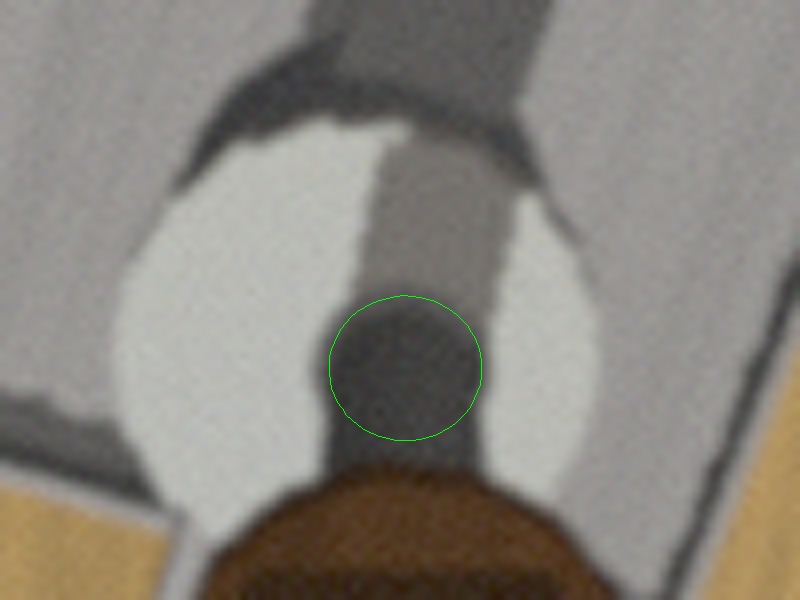

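>>> move_arm:
  rows:
    - [0,0,-1.5,0,1]
    - [0,0,-3,0,1]
    - [0,0,-4,0,1]
    - [0,0,-5,0,1]
    - [0,0,-6,0,1]

```text
t: 9.02
ee_pos: [588.8, -191.8, 219.8]
orientation: [1.075, 1.288, -1.074]
ft_force: [0.8, -0.2, -1.7]
width: 23.8
```

>>> move_arm:
  rows:
    - [0,0,-2,0,1]
    - [0,0,-4,0,1]
    - [0,0,-6,0,1]
    - [0,0,-8,0,1]
    - [0,0,-10,0,1]

```text
t: 9.65
ee_pos: [588.8, -191.8, 209.7]
orientation: [1.075, 1.289, -1.074]
ft_force: [0.4, 0.4, -1.0]
width: 23.6
```

```bash
python3 w.py w9; python3 foot.py w9
```

```text
9.65 [ 588.8 -191.8  209.7] [ 1.075  1.289 -1.074] [ 0.4  0.4 -1. ] 23.6 [-0.33  0.43  1.65  0.    1.06 -0.52]
foot nominal [ 588.9 -191.8  121.9] px [278.2 216.7] ring v 207.6 u 268.7 287.8
crop origin 228 171
```

View pics/w9_foot.png

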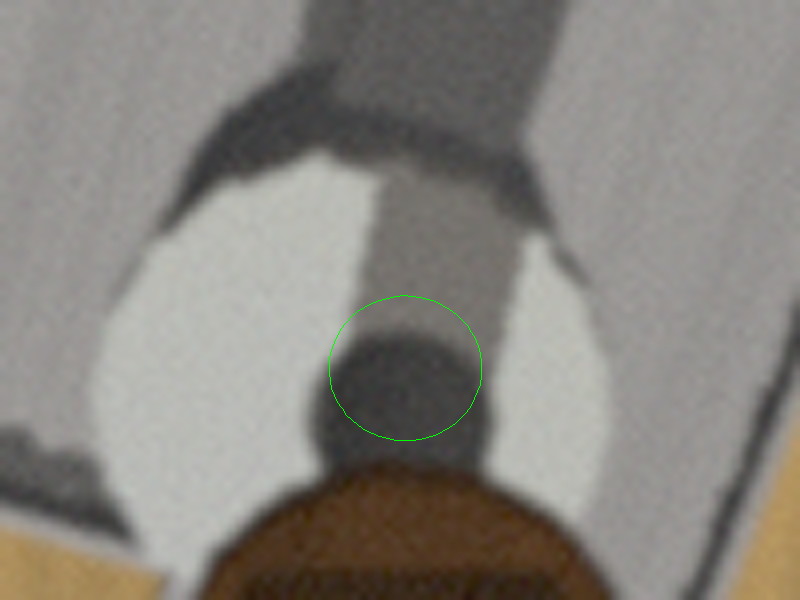

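>>> move_arm:
  rows:
    - [0,0,-2,0,1]
    - [0,0,-4,0,1]
    - [0,0,-6,0,1]
    - [0,0,-8,0,1]
    - [0,0,-10,0,1]
    - [0,0,-12,0,1]
    - [0,0,-13.5,0,1]
    - [0,0,-14,0,1]

```text
t: 10.7
ee_pos: [588.6, -191.8, 195.3]
orientation: [1.075, 1.289, -1.074]
ft_force: [0.2, 0.6, -1.2]
width: 23.5
```

>>> move_arm:
  rows:
    - [0,0,-0.8,0,1]
    - [0,0,-1.6,0,1]
    - [0,0,-2.4,0,1]
    - [0,0,-3.2,0,1]
    - [0,0,-4,0,1]

```text
t: 11.32
ee_pos: [588.9, -191.9, 192.0]
orientation: [1.076, 1.288, -1.074]
ft_force: [-2.7, 0.9, 6.3]
width: 24.3
```

>>> move_arm:
  rows:
    - [0,0,-0.8,0,1]
    - [0,0,-1.6,0,1]
    - [0,0,-2.4,0,1]
    - [0,0,-3.2,0,1]

```text
t: 11.82
ee_pos: [589.5, -192.1, 190.4]
orientation: [1.076, 1.287, -1.073]
ft_force: [-1.8, 0.0, 10.3]
width: 24.0
```

>>> move_arm:
  rows:
    - [0,0,-0.8,0,1]
    - [0,0,-1.6,0,1]
    - [0,0,-2.4,0,1]
    - [0,0,-3.2,0,1]
    - [0,0,-4.0,0,1]
    - [0,0,-4.8,0,1]

```text
t: 12.58
ee_pos: [589.5, -192.1, 185.9]
orientation: [1.076, 1.287, -1.073]
ft_force: [-1.3, 0.7, 4.8]
width: 23.8
```

```bash
python3 w.py w10
```

```text
12.575 [ 589.5 -192.1  185.9] [ 1.076  1.287 -1.073] [-1.3  0.7  4.8] 23.8 [-0.33  0.46  1.67  0.    1.01 -0.52]
```

View pics/w10.png

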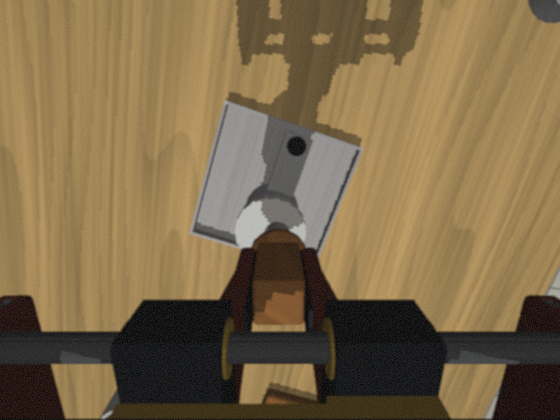

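>>> move_arm:
  rows:
    - [-0.4,0,-0.8,0,1]
    - [-0.4,0,-1.6,0,1]
    - [-0.4,0,-2.4,0,1]
    - [-0.4,0,-3.2,0,1]
    - [-0.4,0,-4.0,0,1]
    - [-0.4,0,-4.8,0,1]

```text
t: 13.38
ee_pos: [589.1, -192.1, 180.8]
orientation: [1.076, 1.286, -1.073]
ft_force: [-0.8, 0.3, 2.9]
width: 23.7
```

>>> move_arm:
  rows:
    - [0,0,-0.8,0,1]
    - [0,0,-1.6,0,1]
    - [0,0,-2.4,0,1]
    - [0,0,-3.2,0,1]
    - [0,0,-4.0,0,1]

```text
t: 14.0
ee_pos: [589.1, -192.1, 176.8]
orientation: [1.076, 1.287, -1.073]
ft_force: [-0.4, 0.0, 3.2]
width: 24.0
```

>>> move_arm:
  rows:
    - [0,0,-0.8,0,1]
    - [0,0,-1.6,0,1]
    - [0,0,-2.4,0,1]
    - [0,0,-3.2,0,1]
    - [0,0,-4.0,0,1]

```text
t: 14.62
ee_pos: [589.1, -192.1, 172.7]
orientation: [1.076, 1.287, -1.073]
ft_force: [-0.6, 0.1, 4.1]
width: 24.1
```

>>> move_arm:
  rows:
    - [0,0,-0.8,0,1]
    - [0,0,-1.6,0,1]
    - [0,0,-2.4,0,1]
    - [0,0,-3.2,0,1]
    - [0,0,-4.0,0,1]

```text
t: 15.25
ee_pos: [588.8, -192.0, 168.2]
orientation: [1.076, 1.287, -1.073]
ft_force: [-0.1, -0.1, -1.2]
width: 23.9
```

Run:
```python
from h import *
cv2.imwrite('pics/s2.png',get_image('scene')); crop('pics/s2c.png','pics/s2.png',180,130,300,220,6)
```

```text
(no output)
```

View pics/s2c.png

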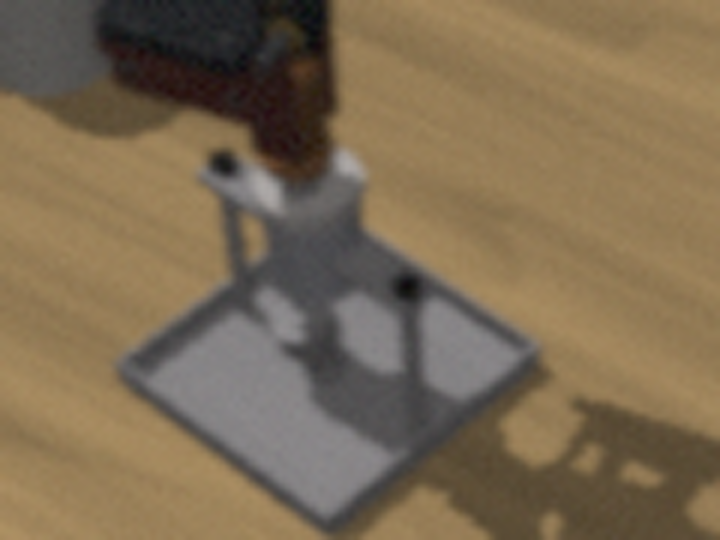

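>>> move_arm:
  rows:
    - [0,0,-1,0,1]
    - [0,0,-2,0,1]
    - [0,0,-3,0,1]
    - [0,0,-4,0,1]
    - [0,0,-5,0,1]
    - [0,0,-5,0,1]

```text
t: 16.05
ee_pos: [588.7, -192.0, 163.1]
orientation: [1.075, 1.288, -1.073]
ft_force: [0.0, -0.3, -0.4]
width: 23.7
```

Run:
```python
from h import *
cv2.imwrite('pics/s3.png',get_image('scene')); crop('pics/s3c.png','pics/s3.png',190,140,290,215,8)
```

```text
(no output)
```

View pics/s3c.png

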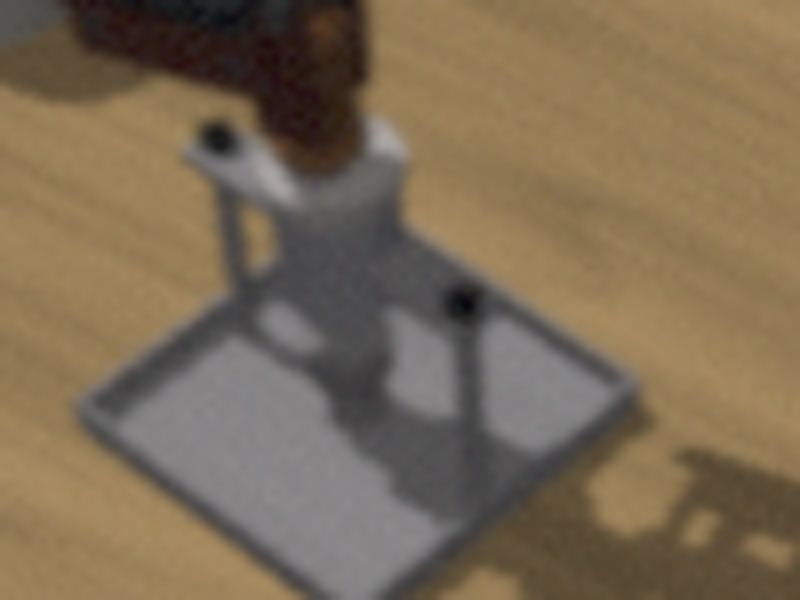

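Run:
```python
from h import *
S=cam('scene')
for z in (4,22,31,48,62,75,95): 
    q=proj(S,[584,-189.5,z]); print(z,q.round(1),((q-[190,140]+.5)*8).round(0))
```

```text
4 [234.7 191.5] [362. 416.]
22 [234.2 187.5] [358. 384.]
31 [234.  185.5] [356. 368.]
48 [233.5 181.5] [352. 336.]
62 [233.1 178.2] [349. 310.]
75 [232.8 175.1] [346. 285.]
95 [232.2 170.2] [342. 246.]
```

>>> move_arm:
  rows:
    - [0,0,2,0,1]
    - [0,0,5,0,1]
    - [0,0,9,0,1]
    - [0,0,14,0,1]
    - [0,0,20,0,1]
    - [0,0,27,0,1]
    - [0,0,34,0,1]
    - [0,0,41,0,1]
    - [0,0,48,0,1]
    - [0,0,55,0,1]

```text
t: 17.35
ee_pos: [588.8, -192.0, 218.6]
orientation: [1.076, 1.287, -1.073]
ft_force: [0.6, -1.0, -1.8]
width: 24.1
```

>>> move_arm:
  rows:
    - [0,0,7,0,1]
    - [0,0,14,0,1]
    - [0,0,21,0,1]
    - [0,0,28,0,1]
    - [0,0,34,0,1]
    - [0,0,34,0,1]

```text
t: 18.1
ee_pos: [589.1, -192.1, 253.2]
orientation: [1.076, 1.286, -1.073]
ft_force: [-0.2, 0.6, -1.7]
width: 24.0
```

```bash
python3 w.py w11; python3 foot.py w11
```

```text
18.1 [ 589.1 -192.1  253.2] [ 1.076  1.286 -1.073] [-0.2  0.6 -1.7] 24.0 [-0.33  0.38  1.62  0.    1.14 -0.52]
foot nominal [ 589.3 -192.1  165.4] px [278.2 216.7] ring v 207.6 u 268.7 287.8
crop origin 228 171
```

View pics/w11_foot.png

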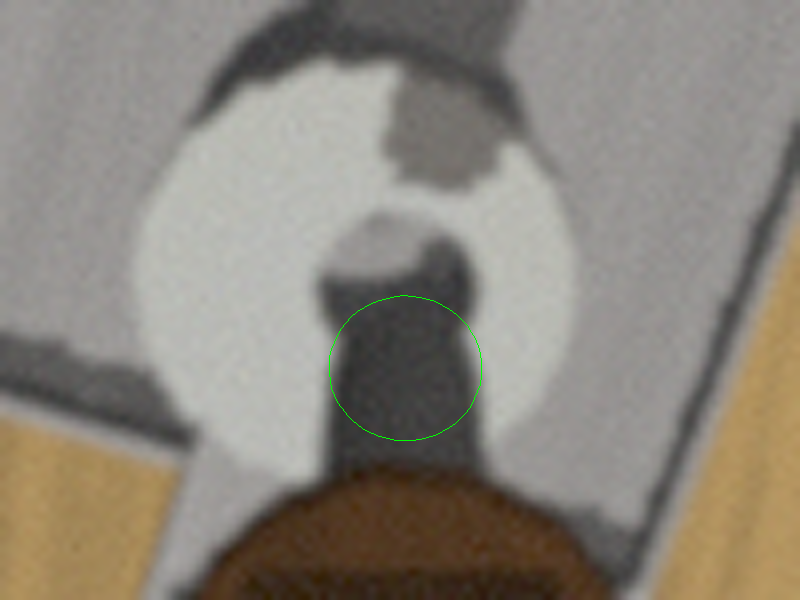

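>>> move_arm:
  rows:
    - [0,40,0,0,1]
    - [-1,100,0,0,1]
    - [-2,160,0,0,1]
    - [-2.8,220,0,0,1]
    - [-2.8,275,0,0,1]
    - [-2.8,305,0,0,1]
    - [-2.8,315.5,0,0,1]
    - [-2.8,315.5,0,0,1]
    - [-2.8,315.5,0,0,1]

```text
t: 19.27
ee_pos: [586.1, 122.2, 252.7]
orientation: [1.076, 1.287, -1.075]
ft_force: [0.3, -0.1, -0.7]
width: 23.8
```

```bash
python3 w.py w12; python3 foot.py w12
python3 - <<'E'
from h import *
cv2.imwrite('pics/s4.png',get_image('scene')); crop('pics/s4c.png','pics/s4.png',190,140,290,215,8)
E
```

```text
19.275 [586.1 122.2 252.7] [ 1.076  1.287 -1.075] [ 0.3 -0.1 -0.7] 23.8 [ 0.19  0.35  1.67 -0.    1.12  0.01]
foot nominal [586.3 122.1 164.9] px [278.2 216.7] ring v 207.6 u 268.7 287.8
crop origin 228 171
```

View pics/w12_foot.png

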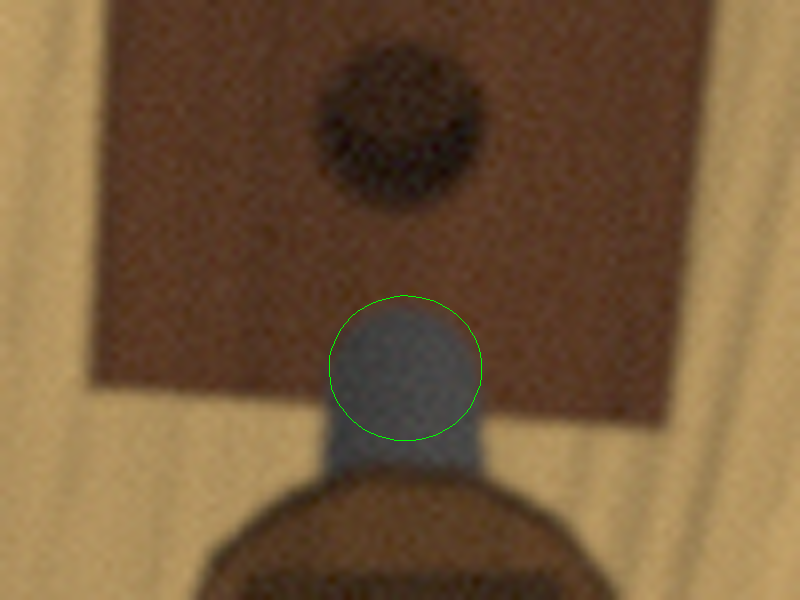

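View pics/s4c.png

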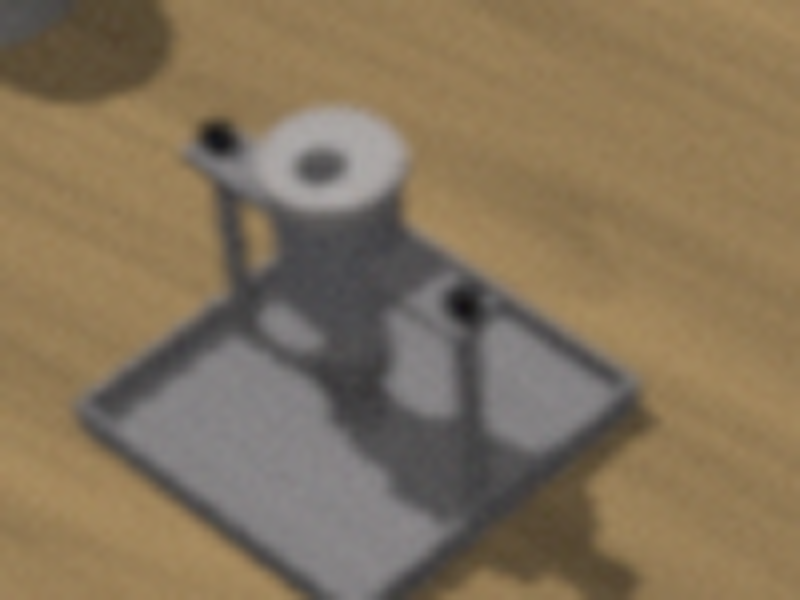

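Run:
```python
from h import *
p=np.load('pics/w12.npy');C=cam('wrist',dict(ee_pos=p[:3],orientation=p[3:]))
print(onz(C,(228+402.5/8-.5,171+125.5/8-.5),50))
```

```text
[586.09495644 121.74861097  50.        ]
```

>>> move_arm:
  rows:
    - [0,0.9,-20,0,1]
    - [0,0.9,-50,0,1]
    - [0,0.9,-80,0,1]
    - [0,0.9,-98,0,1]
    - [0,0.9,-106,0,1]
    - [0,0.9,-106,0,1]

```text
t: 20.12
ee_pos: [586.3, 122.9, 146.8]
orientation: [1.077, 1.286, -1.075]
ft_force: [0.6, 0.2, -1.2]
width: 24.1
```

```bash
python3 w.py w13; python3 foot.py w13
```

```text
20.125 [586.3 122.9 146.8] [ 1.077  1.286 -1.075] [ 0.6  0.2 -1.2] 24.1 [ 0.19  0.48  1.74 -0.    0.92  0.01]
foot nominal [586.6 122.9  59. ] px [278.2 216.7] ring v 207.6 u 268.7 287.8
crop origin 228 171
```

View pics/w13_foot.png

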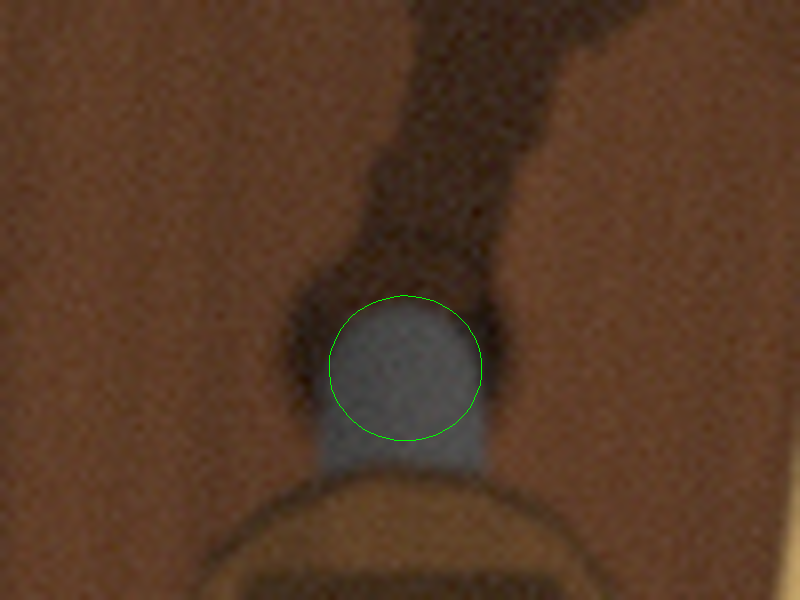

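>>> move_arm:
  rows:
    - [-0.7,0.5,0,0,1]
    - [-0.7,0.5,-6,0,1]
    - [-0.7,0.5,-12,0,1]
    - [-0.7,0.5,-18,0,1]
    - [-0.7,0.5,-25,0,1]
    - [-0.7,0.5,-32,0,1]
    - [-0.7,0.5,-39,0,1]
    - [-0.7,0.5,-44,0,1]
    - [-0.7,0.5,-47,0,1]
    - [-0.7,0.5,-48,0,1]

```text
t: 21.42
ee_pos: [586.0, 123.6, 99.3]
orientation: [1.077, 1.286, -1.074]
ft_force: [-0.4, -0.2, -1.1]
width: 23.8
```

>>> move_arm:
  rows:
    - [0,0,-1,0,1]
    - [0,0,-2,0,1]
    - [0,0,-3,0,1]

```text
t: 21.8
ee_pos: [586.0, 123.6, 96.3]
orientation: [1.077, 1.286, -1.074]
ft_force: [-0.6, 0.3, -0.9]
width: 24.1
```

>>> move_arm:
  rows:
    - [0,0,-0.5,0,1]
    - [0,0,-1,0,1]
    - [0,0,-1.2,0,1]

```text
t: 22.18
ee_pos: [586.1, 123.6, 95.7]
orientation: [1.077, 1.285, -1.074]
ft_force: [-2.2, -0.9, 6.1]
width: 23.8
```

>>> move_arm:
  rows:
    - [0,0,0.3,0,0.2]
    - [0,0,0.3,0,-0.3]
    - [0,0,0.3,0,-1]
    - [0,0,0.3,0,-1]
    - [0,0,0.3,0,-1]
    - [0,0,0.3,0,-1]
    - [0,0,0.3,0,-1]

```text
t: 23.05
ee_pos: [586.1, 123.6, 96.0]
orientation: [1.077, 1.285, -1.074]
ft_force: [-0.1, 0.3, 0.2]
width: 86.9
```

```bash
python3 w.py w14
```

```text
23.05 [586.1 123.6  96. ] [ 1.077  1.285 -1.074] [-0.1  0.3  0.2] 86.9 [ 0.19  0.55  1.77 -0.    0.82  0.01]
```

View pics/w14.png

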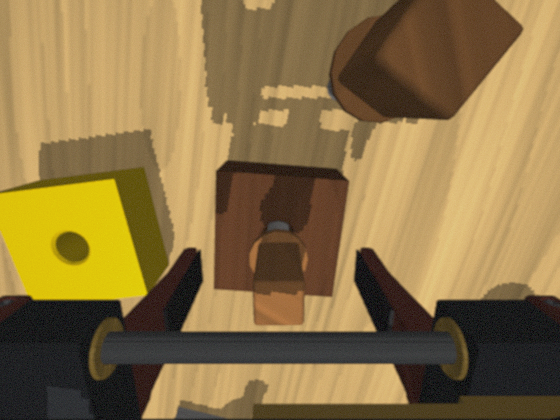

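Released and standing. Now retract straight up.

>>> move_arm:
  rows:
    - [0,0,20,0,-1]
    - [0,0,60,0,-1]
    - [0,0,110,0,-1]
    - [0,0,160,0,-1]
    - [0,0,180,0,-1]
    - [-120,0,180,0,-1]
    - [-120,0,180,0,-1]
    - [-120,0,180,0,-1]
    - [-120,0,180,0,-1]
    - [-120,0,180,0,-1]

```text
t: 24.35
ee_pos: [467.6, 123.7, 276.7]
orientation: [1.078, 1.284, -1.073]
ft_force: [0.9, 0.6, 0.2]
width: 88.0
```

Run:
```python
from h import *
o=ctrl.get_obs();print(o['t'],o['ee_pos'].round(1),o['ft_force'].round(1),np.abs(o['qvel']).max().round(3))
for n in ('scene','top'): cv2.imwrite(f'pics/f_{n}.png',get_image(n))
crop('pics/f_s.png','pics/f_scene.png',190,130,390,280,4)
crop('pics/f_t.png','pics/f_top.png',180,190,380,300,4)
# bystander shift: diff of images at jar/mug/cutter
for n,rs in (('scene',[('mug',165,105,205,150),('cutter',238,270,275,305),('jar',430,230,485,285)]),):
    a=cv2.imread(f'pics/a_{n}.png').astype(int);b=cv2.imread(f'pics/f_{n}.png').astype(int)
    for q,x0,y0,x1,y1 in rs: print(q,np.abs(a-b)[y0:y1,x0:x1].mean().round(2))
```

```text
24.35 [467.6 123.7 276.7] [0.9 0.6 0.2] 0.012
mug 1.96
cutter 1.9
jar 22.89
```

View pics/f_s.png

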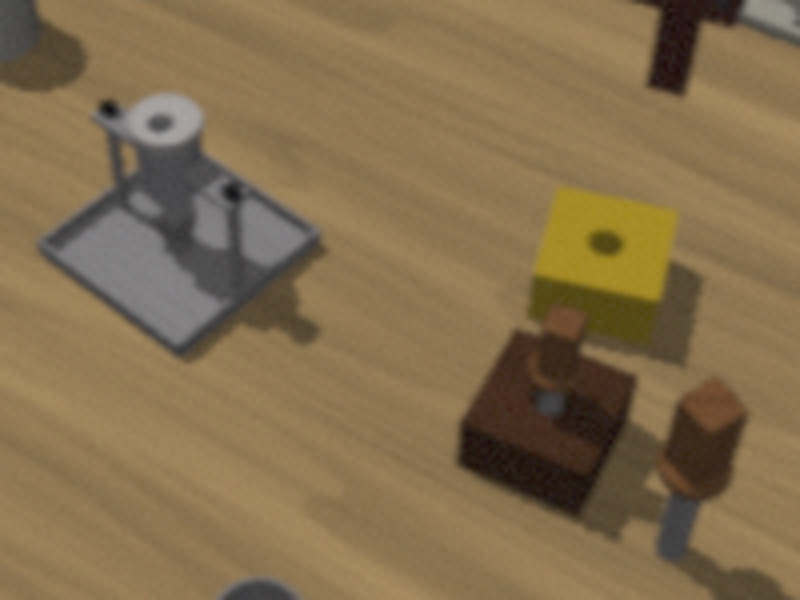

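View pics/f_t.png

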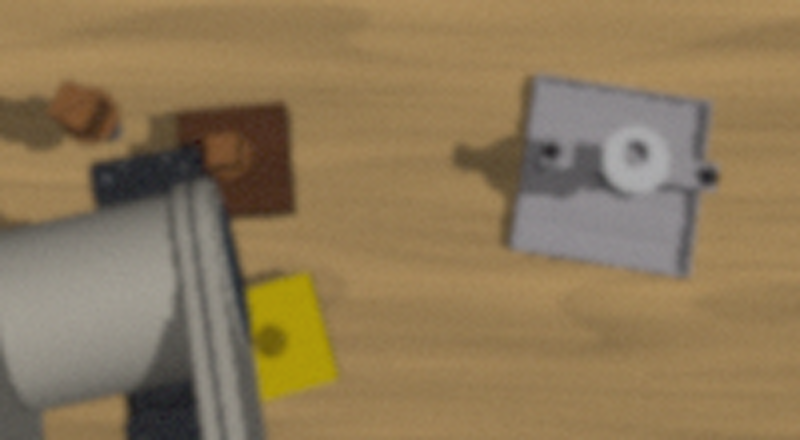

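View pics/f_scene.png

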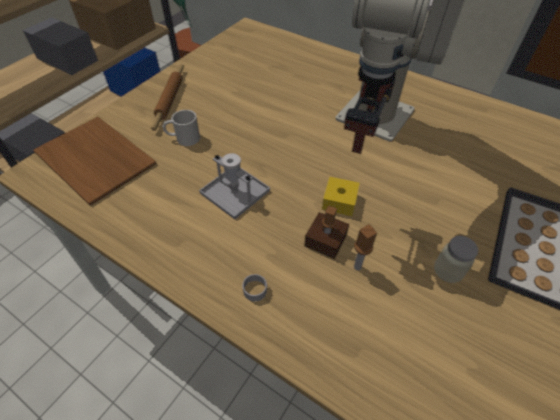

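Run:
```python
from workcell import ctrl
print(ctrl.close_job())
```

```text
the job is handed in; nothing more can be done
None
```

I took the rod from the dark wooden block and put it through the cap's off-centre hole, which I found about 5 mm from the middle on the +x side. Pressing at about 6 mm/s, the wrist force read at most 10.3 N at the ends of moves. It dropped to zero about 55 mm below the cap, when the nozzle fell. I then drew the rod out, stood it back in its block, opened the gripper and backed away. The job was handed in at about 24 s.

- **Final pictures:** they show the nozzle standing in the tray under the barrel and the rod upright in its hole. The mug and cutter are unchanged from the first picture, and the gripper is clear of everything.
- **Jar:** its pixel comparison came out different. In the picture it stands at the same place, so I put this down to the arm's shadow falling on it.
- **Cameras:** the fixed cameras and the wrist camera disagreed by 2–3 mm in y, and the foot looked about 1.4 mm off where I expected it. I corrected both the cap and block insertions by comparing the foot with the hole in the same wrist picture. Neither insertion met resistance before the nozzle or the block floor.

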